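# Even the gap round a panel painting in its floater frame with a spacer gauge

### The job

The painted panel lies too close to one side of its floater frame. Take the thinner of the two spacer gauges out of the rack and push its blade, flat back against the frame, straight down into the middle of that narrow gap until its stock sits fully home on the frame's rim, so that the blade moves the panel across and the gaps on these two sides become even; leave the gauge standing there, upright. The varnish is soft: do not force the blade, let nothing but the gauge touch the panel, and leave the other gauge and the paint things where they are.

Things in the scene. Friction and masses are not known exactly. Their poses are not given: they have to be found in the camera images.
- frame: Square dark-wood floater frame held by cleats on a 240 x 240 x 12 mm board; fixed. Origin: centre of the board's underside, z up, x and y square to the sides. Outside 190 x 190 mm; walls 12 mm thick, inner faces 83 mm from the centre, rim 64 mm above the table. The panel lies on a ledge at 18 mm. Even gaps: panel centre at x = 0, so 8 mm on the -x and on the +x side.
- narrow_gap (a point): Middle of the inner edge of the rim of the frame's -x wall (frame x = -83, y = 0, z = 64 mm), axes as the frame's. The narrow gap is always along this wall: it runs along y and opens upward; the panel lies on its +x side.
- painting: Painted wooden panel 150 x 150 x 38 mm, 0.3 to 0.55 kg, loose, face up in the frame; slides when pushed with a few N. Origin: centre of its underside. Its face is 56 mm above the table, 8 mm below the rim. At first its centre is 4 to 5.5 mm off to the frame's -x side: gap 2.5 to 4 mm there, 12 to 13.5 mm on the far one. The other two gaps (about 8 mm) are right already.
- gauge: Thinner spacer gauge, 0.13 kg, upright in a rack slot: aluminium blade under a beech stock (cross bar 22 mm in x, 72 mm in y, 14 mm high) with an upright handle. Origin: centre of the stock's flat underside, the shoulder that comes to rest on the rim; z up, y along the blade's width, x across its thickness. Blade 60 mm wide, 8 mm thick (x -4 to +4 mm), 40 mm long below the origin, waxed.
- gauge_tip (a point): Middle of the thin gauge's tip edge, 40 mm below its origin, at x = -3.2 mm. The blade's back (x = -4 mm) is flat to the tip and goes against the frame's wall; the front (+x) is bevelled over the lowest 16 mm, so the tip is only 1.5 mm thick (x -4 to -2.5 mm).
- gauge_grip (a point): Where to grip the thin gauge: centre of its handle, 40 mm above its origin. Handle 18 mm thick (x), 44 mm wide (y), 14 to 62 mm above the origin; grip it across the 18 mm, fingertips above the stock.
- gauge_thick: The other gauge: blade 12 mm thick, stock 32 x 96 mm, handle 26 mm thick and 66 mm wide, 0.22 kg, in the rack's other slot; plainly longer and thicker in its wooden parts. Not needed, leave it. Origin and axes as for the thin gauge.
- rack: Brown wooden gauge rack fixed to the table, 64 x 230 mm, 60 mm high, two slots in a row along its y (centres 55 mm either side of the middle, 14 mm wide, 52 mm deep). Origin: centre of its underside. The gauges hang in the slots, stocks on the rack's top, their axes along the rack's; lift straight up over 40 mm to free one. Which is in which slot varies.
- paint_bottle: Yellow plastic paint bottle with a black cap, 68 mm wide, 200 mm tall, loose. Origin: centre of its underside. Leave it alone.
- clear_bottle: Clear bottle, 52 mm wide, 150 mm tall, loose. Origin: centre of its underside. Leave it alone.
- palette: Round white paint palette with daubs, 130 mm wide, 8 mm thick, loose. Origin: centre of its underside. Leave it alone.
- dish: Small red-painted bowl, 90 mm wide, 40 mm tall, loose. Origin: centre of its underside. Leave it alone.
Things that resemble listed ones, but are neither listed nor needed, are in the scene too. Leave any orange or white look-alike of the gauge alone. What is shaped like the painting but purple is not meant.

How it is judged (in metres and radians):
On the way:
1. the thinner gauge is lifted clear of the rack (height (world z) of gauge above 0.105 m and contact force between the fingers and gauge above 1 N), for 0.1 s.
At the end, for the whole second after the job is handed in: The thin gauge rests in the -x gap, upright and along the wall (0.06 rad), shoulder on the rim (2 mm), flat back at the wall (2.5 mm; tip 3 mm), within 25 mm of mid-side; the panel lies flat and still, centred in x within 2 mm and in y within 4 mm, square within 0.025 rad (z of gauge in the frame of frame between 0.062 and 0.066 m and x of gauge in the frame of frame between -0.0815 and -0.0765 m and y of gauge in the frame of frame between -0.025 and 0.025 m and x of gauge_tip in the frame of frame between -0.0852 and -0.0792 m and angle between the x axis of gauge and the x axis of frame, either way round below 0.06 rad and angle between gauge's own z axis and vertical below 0.06 rad and x of painting in the frame of frame between -0.002 and 0.002 m and y of painting in the frame of frame between -0.004 and 0.004 m and angle between the x axis of painting and the x axis of frame, either way round below 0.025 rad and z of painting in the frame of frame between 0.0165 and 0.0195 m and angle between painting's own z axis and vertical below 0.02 rad and linear speed of each of gauge, painting below 0.01 m/s); the robot touches nothing.
It fails at once if the panel is forced: the gauge pushes on it with more than 40 N (contact force between gauge and painting above 40 N).
It fails at once if the gauge is rammed against the frame with more than 60 N (contact force between gauge and frame above 60 N).
It fails at once if the robot touches the panel (contact force between any of the fingers, the arm and painting above 0.5 N).
It fails at once if the thicker gauge or a paint thing is moved by more than 30 mm (distance of any of paint_bottle, clear_bottle, palette, dish, gauge_thick from where it was at the start of the episode above 0.03 m).
It also fails if it takes over 38 s, if anything falls off the work surface, if the arm or the gripper's body presses on something with over 40 N, if the wrist force passes 120 N, or if a joint passes its speed limit or range.

### The arm

A 7-joint arm with a two-finger parallel gripper is mounted at the origin on the work surface. World frame = base frame: x ahead of the robot, y to its left, z up, the work surface at z = 0. Lengths are in mm, angles in rad, forces in N, time in s.
With the tool pointing down it reaches from about 400 to 875 mm from the base axis. Payload 4.4 kg.
Tool frame: the origin (TCP) lies between the finger pads; the fingertips stand 17 mm ahead of it and the grasp point (between the pads) lies 2 mm behind it; z points along the fingers, y is the line along which they close (so a half turn about z gives the same grasp; the last joint's range is limited). The gripper opens to 85 mm and grips with 20 to 120 N. Pads are 22 mm wide; open, the fingers measure 114 mm over their backs; the gripper's body (76 mm by 85 mm) begins 54 mm behind the grasp point. The pads swing forward as they close: fully open they stand 13 mm farther back than shut.
Start: joints at [-1.289, 0.628, 0.038, 1.517, -0.027, 0.996, -0.02], TCP at [221.516, 611.104, 220.913] pointing down, gripper open.
Joint ranges: [-3.06, 3.06], [-0.37, 2.12], [-1.25, 1.32], [0.18, 2.47], [-1.1, 4.24], [0.23, 1.98], [-2.94, 2.94]. Speed limits (rad/s): [2.57, 2.57, 3.14, 3.14, 3.14, 3.14, 3.14].

### API

Orientations are given as [roll, pitch, yaw] about the fixed x, y, z axes, in that order (R = Rz(yaw) Ry(pitch) Rx(roll)).
In Python, from cell import sensors, get_image, ctrl gives the robot as it stands.
- The arm moves only by the tool send_rows, never from a script. Its argument "series" is a list of rows, each a list of 3 entries, a list of its own where there are three numbers: the finger opening in mm, from 0 to 85.4, then the shift along the world's x, y, z in units of 60 mm (1.0 is 60 mm), then the turn, a rotation vector about the world's x, y, z in units of 5 degrees (1.0 is 5 degrees). A call has 1 to 8 rows; each row shifts and turns the commanded pose from where the row before left it; what a row does not reach is not made up. A row lasts 1/8 s, in which the tool goes at most 62.5 mm and 10.7 degrees, less where a joint would pass 70% of its speed; a pose out of reach is approached as far as the arm can. A call is refused whole if a number of a shift passes 1 or a number of a turn 1, either way. A call with a gripper value outside its range is refused whole. The fingers move at their own pace and stop on an object; the grip force is fixed at half the most. Time passes only in rows, so rows that do not move let the fingers close. It gives the time, the measured TCP pose, the force, the opening and the grip force at its end, in the units of the state.
- sensors.read_state(): the state, without advancing time (a new reading comes with each control period).
- get_image(name): name is "scene" or "top" or "wrist"; returns a dict with "img" (420x560x3 uint8, red, green, blue), "depth" (420x560 float32, mm along the optical axis (not along the pixel's ray), 0 where there is no reading), "vfov" (degrees; the focal length in pixels is half the picture's height over the tangent of half this angle, whatever the lens; pixels are square), "cx", "cy" (the principal point, pixels), "world_to_cam" (4x4, takes a point from world to camera coordinates). Camera axes: x right, y down, z forward; pixel columns grow to the right and rows downward; lengths in mm; the calibration is good to about 2 mm. A picture is of the moment at which its call begins.
- ctrl.finish_job(): hands the job in; it is judged then, once.
The state is a dict: "clock": time; "qpos": joint angles; "qd": joint speeds; "tau": joint torques, N m; "eef_pos": TCP position; "tool_rot": TCP orientation; "force": force on the tool from outside, world axes, zero at the start; "torque": the same for the moment, N m; "width": finger opening in mm; "gripper_force": force on a finger pad.
Only numpy, scipy, OpenCV 4.12 (cv2) and the standard library are available. Lean on these libraries where they do the work, as an engineer would, in place of code of your own. Each camera call takes 0.05 s, during which the arm holds its last target. There are 200 camera calls.

## Working session

There is one attempt and no reset: what is moved stays moved. The work goes in short steps, Python scripts to look and compute and a tool call to move; the robot and the scene stay as the last step left them, time stands still between calls to the robot, and variables do not carry over. Pictures are saved under pics/ and viewed, at most 10 in all, crops included, and the job is handed in when it is done.

Besides the shell and the picture viewer there is one more tool, called after "Call:" as name([rows], argument=value, ...), one row to a line, values as JSON. send_rows: Moves the arm, as the interface text tells. Its arguments: {"type":"object","properties":{"series":{"type":"array"}},"required":["series"]}

```bash
mkdir -p pics
cat > h.py <<'E'
import numpy as np, cv2, pickle
from cell import sensors, get_image, ctrl
def grab(n):
    d=get_image(n); pickle.dump(d,open(f'{n}.pkl','wb')); return d
def load(n): return pickle.load(open(f'{n}.pkl','rb'))
def f(d): return d['img'].shape[0]/2/np.tan(np.radians(d['vfov'])/2)
def cloud(d):
    h,w=d['depth'].shape; u,v=np.meshgrid(np.arange(w),np.arange(h)); z=d['depth']
    p=np.stack([(u-d['cx'])*z/f(d),(v-d['cy'])*z/f(d),z,np.ones_like(z)],-1)
    return (p@np.linalg.inv(d['world_to_cam']).T)[...,:3]
def onz(d,u,v,Z):
    M=np.linalg.inv(d['world_to_cam']); r=M[:3,:3]@np.array([(u-d['cx'])/f(d),(v-d['cy'])/f(d),1]); o=M[:3,3]
    return o+r*(Z-o[2])/r[2]
def proj(d,P):
    c=d['world_to_cam']@np.append(P,1); return c[0]/c[2]*f(d)+d['cx'],c[1]/c[2]*f(d)+d['cy']
E
python3 - <<'E'
from h import *
ims=[grab(n) for n in('scene','top')]
for n,d in zip(('scene','top'),ims):
    cv2.imwrite(f'pics/{n}0.png',cv2.resize(d['img'][...,::-1],(800,600)))
    print(n,f(d),d['cx'],d['cy'],np.linalg.inv(d['world_to_cam'])[:3].round(2).tolist())
s=sensors.read_state();print(s)
E
```

```text
scene 480.73619756510664 277.5460807284656 209.78709987073583 [[-0.75, 0.4, -0.53, 1319.22], [0.66, 0.44, -0.61, 1044.24], [-0.02, -0.8, -0.59, 1029.34]]
top 494.8418036632374 271.2090944846708 211.5493458535225 [[0.01, -0.99, 0.1, 349.26], [-1.0, -0.01, -0.01, 72.66], [0.01, -0.1, -0.99, 1464.22]]
{'clock': 0.1, 'qpos': array([-1.28880349,  0.62924499,  0.03844245,  1.51827118, -0.0269831 ,
        0.99629945, -0.02001014]), 'qd': array([ 0.0010282 , -0.00057008, -0.00173949, -0.00223983,  0.00140733,
        0.00295578,  0.0007688 ]), 'tau': array([ 3.46532608e-03, -5.64536190e+01,  1.23077787e+00, -1.93976337e+01,
        1.13467517e-02,  5.35903877e-03, -1.96712875e-05]), 'eef_pos': array([221.31308031, 610.54770387, 220.08560798]), 'tool_rot': array([-3.13988786e+00,  2.96422588e-05,  2.79380069e+00]), 'force': array([ 0.44862162, -0.09740019,  0.27567091]), 'torque': array([ 0.01850498, -0.04031785, -0.0070615 ]), 'gripper_force': 0.0, 'width': 85.63646187762632}
```

View pics/top0.png

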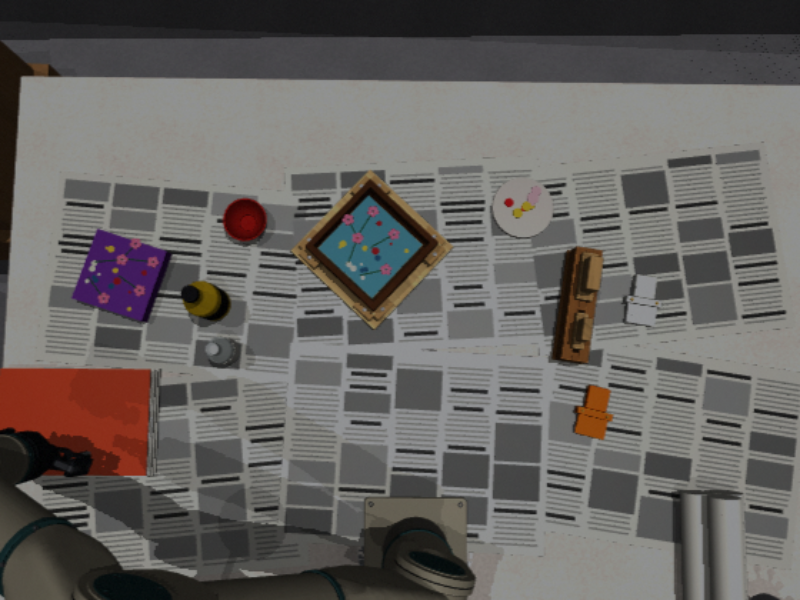

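View pics/scene0.png

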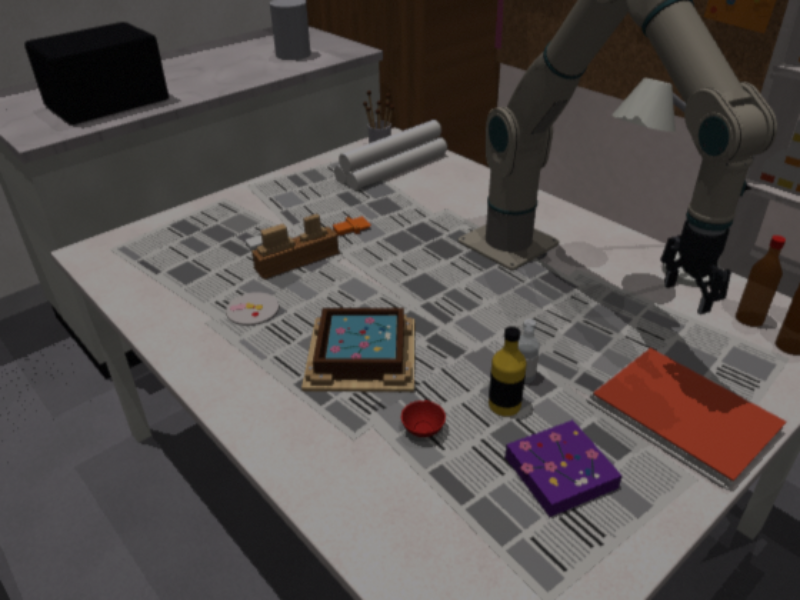

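The top view shows the frame as a diamond centred near (372,250), and the rack at right with the thick gauge at (592,272) and the thin one at (583,330), in 800-wide pixels. The look-alikes are the orange and white gauges and the purple panel. Next I'll measure and enlarge.

Run:
```python
from h import *
d=load('top'); P=cloud(d)
a=cv2.resize(d['img'][115:235,200:320,::-1],(600,600),interpolation=cv2.INTER_CUBIC)
a=cv2.convertScaleAbs(a,alpha=1.8)
cv2.imwrite('pics/fr.png',a)
for n in('top','scene'):
    d=load(n);P=cloud(d)
    p0=onz(load('top'),372*.7,250*.7,60)
    D=P-p0; m=(np.hypot(D[...,0],D[...,1])<200)
    rim=P[m&(P[...,2]>60)&(P[...,2]<70)]
    print(n,'rim',len(rim),rim[:,2].mean(),cv2.minAreaRect(rim[:,:2].astype(np.float32)))
    bl=(d['img'][...,2].astype(int)-d['img'][...,0]>20)&m
    pp=P[bl&m]; print('panel',len(pp),np.median(pp[:,2]),cv2.minAreaRect(pp[:,:2].astype(np.float32)))
    r0=onz(load('top'),578*.7,305*.7,60)
    D=P-r0; m=(np.hypot(D[...,0],D[...,1])<170)
    for lo,hi in((52,66),(68,80),(115,132)):
        q=P[m&(P[...,2]>lo)&(P[...,2]<hi)]
        lab=q[:,:2]
        if len(q)<5: continue
        print(lo,len(q),q[:,2].mean().round(1),cv2.minAreaRect(lab.astype(np.float32)))
        if lo>60:
            from scipy.cluster.vq import kmeans2
            c,l=kmeans2(lab.astype(float),2,seed=1,minit='++')
            for k in(0,1): print('   ',(l==k).sum(),np.median(q[l==k][:,2]),cv2.minAreaRect(lab[l==k].astype(np.float32)))
```

```text
top rim 1364 63.56236524722571 ((610.3819580078125, 93.02178955078125), (191.3193359375, 190.58213806152344), 46.89076232910156)
panel 2258 56.769489117329954 ((609.419189453125, 99.820068359375), (157.38296508789062, 149.11083984375), 47.48834991455078)
52 767 59.9 ((492.9744873046875, -329.21856689453125), (56.25094985961914, 230.44027709960938), 81.11164093017578)
68 249 73.8 ((499.356689453125, -326.1544494628906), (40.74452209472656, 193.53746032714844), 78.1214828491211)
    149 74.0894245390582 ((547.144287109375, -336.6195068359375), (33.46462631225586, 96.9754409790039), 83.09832763671875)
    100 73.54255330895774 ((439.2432556152344, -312.9424743652344), (37.621986389160156, 71.6527328491211), 81.67627716064453)
115 341 121.9 ((498.06195068359375, -327.8192443847656), (26.656131744384766, 165.1923065185547), 79.93869018554688)
    233 121.97291872421829 ((546.705078125, -336.45001220703125), (26.656131744384766, 66.38654327392578), 79.93869018554688)
    108 121.805826544051 ((438.189697265625, -320.5243835449219), (19.291767120361328, 44.70405960083008), 81.11534118652344
[... 406 characters left out ...]
 -325.0759582519531), (50.44070053100586, 204.24351501464844), 79.75828552246094)
    63 74.36060703620774 ((432.7412414550781, -314.45819091796875), (35.02458190917969, 87.53314208984375), 68.4601821899414)
    104 74.74791210733946 ((546.5932006835938, -333.551513671875), (40.79008483886719, 100.15682983398438), 86.51725769042969)
115 142 122.3 ((500.32220458984375, -327.0223693847656), (37.49361801147461, 161.81065368652344), 78.24411010742188)
    46 124.15877840000917 ((441.345703125, -317.8888244628906), (30.419719696044922, 42.87908172607422), 80.8528823852539)
    96 122.40655390186788 ((548.0930786132812, -336.6788024902344), (37.2887077331543, 64.63442993164062), 77.17711639404297)
```

View pics/fr.png

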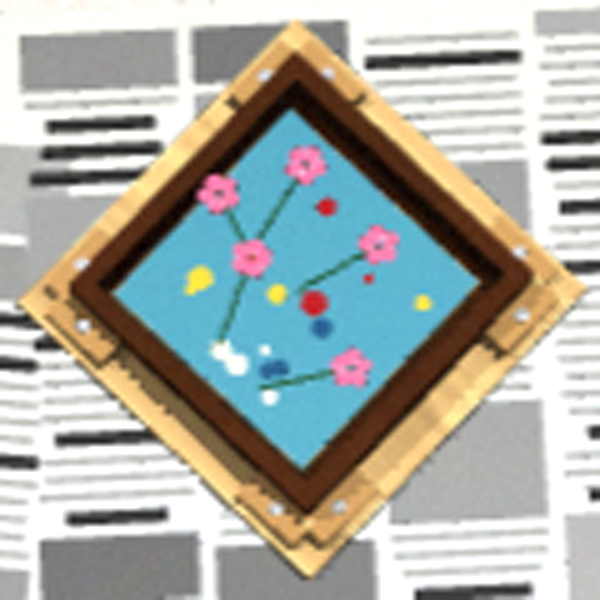

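Run:
```python
from h import *
d=load('top')
def q(pts,Z): return np.array([onz(d,200-.5+(x+.5)/5,115-.5+(y+.5)/5,Z)[:2] for x,y in pts])
pan=q([(292,108),(115,292),(303,470),(485,282)],56); rim=q([(297,53),(70,285),(308,515),(532,275)],64)
for n,c in(('panel',pan),('rim',rim)):
    e=np.roll(c,-1,0)-c
    print(n,c.mean(0).round(1),np.hypot(*e.T).round(0),np.degrees(np.arctan2(e[:,1],e[:,0])).round(1))
```

```text
panel [606.6  95. ] [149. 150. 151. 151.] [ 137.3 -133.1  -43.4   47.9]
rim [608.9  93.2] [188. 190. 189. 188.] [ 136.9 -133.6  -42.4   46.5]
```

Call:
send_rows([
  [85, [0, 0, 1], [0, 0, 0]],
  [85, [0.4, -0.7, 1], [0, 0, 0]],
  [85, [0.47, -0.9, 0], [0, 0, 0]],
  [85, [0.47, -0.9, 0], [0, 0, 0]],
  [85, [0.47, -0.9, 0], [0, 0, 0]],
  [85, [0.47, -0.9, 0], [0, 0, 0]],
  [85, [0.47, -0.9, 0], [0, 0, 0]],
  [85, [0.47, -0.9, 0], [0, 0, 0]],
])

```text
clock: 1.1
eef_pos: [410.7, 251.1, 329.5]
tool_rot: [3.142, -0.0, 2.794]
force: [0.9, -0.9, 0.3]
width: 84.7
gripper_force: 0.0
```

Call:
send_rows([
  [85, [0.5, -0.9, 0.3], [0, 0, 0]],
  [85, [0.5, -0.9, 0.3], [0, 0, 0]],
  [85, [0.3, -0.9, 0], [0, 0, 0]],
  [85, [0.1, -0.3, 0], [0, 0, 0]],
  [85, [0, 0, 0], [0, 0, 0]],
])

```text
clock: 1.72
eef_pos: [492.5, 74.5, 364.3]
tool_rot: [-3.141, -0.0, 2.79]
force: [-1.3, 0.2, 0.7]
width: 84.8
gripper_force: 0.0
```

Run:
```python
from h import *
d=grab('wrist'); s=sensors.read_state(); print(s['qpos'].round(2),s['eef_pos'],f(d)); M=np.linalg.inv(d['world_to_cam']); print(M.round(2))
cv2.imwrite('pics/w1.png',cv2.convertScaleAbs(cv2.resize(d['img'][...,::-1],(800,600),interpolation=cv2.INTER_CUBIC),alpha=1.6))
```

```text
[-0.4   0.27  0.25  1.72 -0.07  1.16  1.09] [492.1421603   76.37144894 364.21734364] 331.8127888265268
[[ 3.4000e-01  8.9000e-01  2.9000e-01  4.1944e+02]
 [ 9.4000e-01 -3.3000e-01 -1.1000e-01  1.0160e+02]
 [-0.0000e+00  3.1000e-01 -9.5000e-01  5.1762e+02]
 [ 0.0000e+00  0.0000e+00  0.0000e+00  1.0000e+00]]
```

View pics/w1.png

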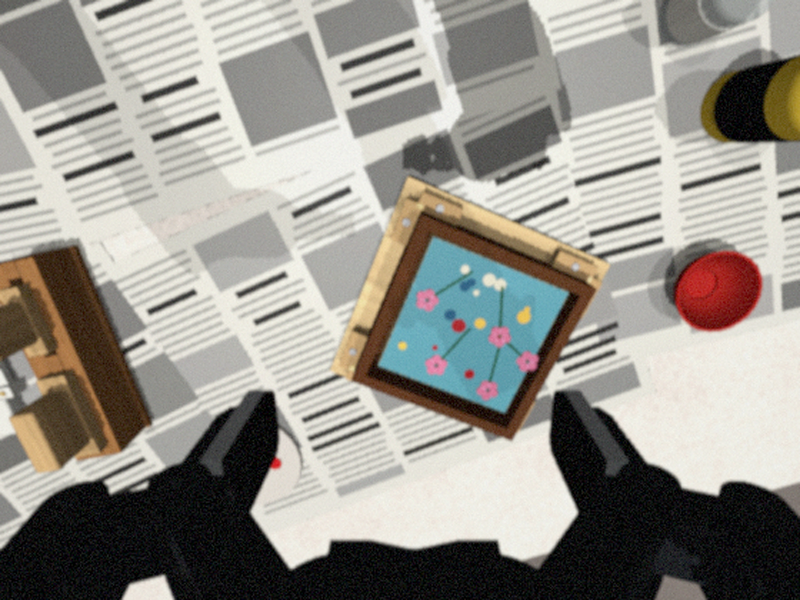

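The wrist view shows the frame rim's outer corners at (419,212), (597,291), (511,438) and (355,379). The panel corners are at (430,236), (577,293), (507,413) and (377,368). The rack is at the left edge, with both gauges in it.

Run:
```python
from h import *
d=load('wrist');P=cloud(d)
def q(pts,Z): return np.array([onz(d,(x+.5)*.7-.5,(y+.5)*.7-.5,Z)[:2] for x,y in pts])
pan=q([(430,236),(577,293),(507,413),(377,368)],56); rim=q([(419,212),(597,291),(511,438),(355,379)],64)
for n,c in(('panel',pan),('rim',rim)):
    e=np.roll(c,-1,0)-c
    print(n,c.mean(0).round(1),np.hypot(*e.T).round(0),np.degrees(np.arctan2(e[:,1],e[:,0])).round(1))
m=np.hypot(P[...,0]-609,P[...,1]-93)<140
r=P[m&(P[...,2]>60)&(P[...,2]<68)];print(len(r),r[:,2].mean(),cv2.minAreaRect(r[:,:2].astype(np.float32)))
bl=(d['img'][...,2].astype(int)-d['img'][...,0]>20)&m&(abs(P[...,2]-57)<5)
r=P[bl];print(len(r),r[:,2].mean(),cv2.minAreaRect(r[:,:2].astype(np.float32)))
```

```text
panel [608.3  97.5] [161. 152. 153. 152.] [  48.6  -44.6 -131.1  138.6]
rim [608.9  94. ] [194. 185. 185. 188.] [  46.2  -44.1 -133.2  138.8]
4054 64.00844299675711 ((609.770263671875, 93.05026245117188), (190.64639282226562, 190.8730926513672), 47.042606353759766)
7897 56.507253685555575 ((606.3989868164062, 96.1835708618164), (150.08033752441406, 150.043701171875), 47.258827209472656)
```

Call:
send_rows([
  [85, [0, -0.9, 0], [0, 0, 1]],
  [85, [0, -0.9, 0], [0, 0, 1]],
  [85, [-0.1, -0.9, 0], [0, 0, 0]],
  [85, [-0.2, -0.9, -0.4], [0, 0, 0]],
  [85, [-0.2, -0.9, -0.4], [0, 0, 0]],
  [85, [-0.2, -0.9, -0.4], [0, 0, 0]],
  [85, [-0.1, -0.9, -0.3], [0, 0, 0]],
  [85, [0, 0, 0], [0, 0, 0]],
])

```text
clock: 2.78
eef_pos: [442.8, -304.3, 272.9]
tool_rot: [-3.141, -0.003, 2.963]
force: [0.3, 0.7, 0.5]
width: 84.8
gripper_force: 0.0
```

Run:
```python
from h import *
d=grab('wrist'); s=sensors.read_state(); print(s['qpos'].round(2),s['eef_pos'],s['tool_rot'])
cv2.imwrite('pics/w2.png',cv2.convertScaleAbs(cv2.resize(d['img'][...,::-1],(800,600),interpolation=cv2.INTER_CUBIC),alpha=1.6))
```

```text
[ 0.3   0.43  0.35  1.77 -0.17  0.98  2.12] [ 444.27473757 -301.54651444  273.51551688] [ 3.14051245e+00 -1.96376304e-03  2.96697443e+00]
```

View pics/w2.png

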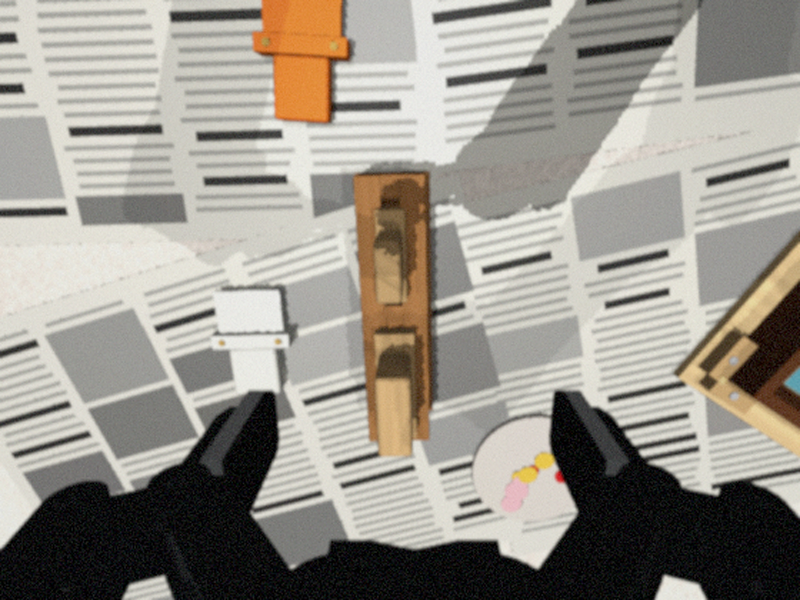

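The wrist view shows the thin gauge's handle at about (390,270) and the thick one's at (394,415). The frame is at (609.8, 93.0) with yaw −43.0°. The panel is 4.6 mm off toward its −x side, which matches the task text.

Run:
```python
from h import *
d=load('wrist');P=cloud(d); k=d['img'].astype(int)
m=np.hypot(P[...,0]-438,P[...,1]+319)<60
for lo,hi in((55,64),(70,79),(116,128)):
    r=P[m&(P[...,2]>lo)&(P[...,2]<hi)]; print(lo,len(r),r[:,2].mean(),np.median(r,0).round(1),cv2.minAreaRect(r[:,:2].astype(np.float32)))
m=np.hypot(P[...,0]-493,P[...,1]+328)<150
r=P[m&(P[...,2]>55)&(P[...,2]<64)];print(len(r),cv2.minAreaRect(r[:,:2].astype(np.float32)))
m=np.hypot(P[...,0]-547,P[...,1]+336)<60
r=P[m&(P[...,2]>116)&(P[...,2]<128)];print('thick',cv2.minAreaRect(r[:,:2].astype(np.float32)))
```

```text
55 3334 60.13731334305466 [ 430.7 -316.6   60.1] ((437.83734130859375, -321.0838623046875), (53.99913787841797, 119.34241485595703), 81.26962280273438)
70 432 74.17832938679015 [ 412.6 -314.9   74.1] ((437.7897644042969, -321.2757568359375), (22.597755432128906, 71.82282257080078), 80.92113494873047)
116 848 121.79166310141196 [ 436.4 -320.6  121.9] ((437.2751159667969, -321.0013427734375), (18.069873809814453, 43.079105377197266), 81.17169952392578)
4877 ((492.2019958496094, -329.6042175292969), (54.11944580078125, 229.9357147216797), 81.15367126464844)
thick ((545.9920654296875, -337.93389892578125), (26.048690795898438, 66.14175415039062), 81.18358612060547)
```

Call:
send_rows([
  [85, [-0.11, -0.33, -0.5], [0, 0, 0.24]],
  [85, [0, 0, -0.6], [0, 0, 0]],
  [85, [0, 0, -0.6], [0, 0, 0]],
  [85, [0, 0, -0.6], [0, 0, 0]],
  [85, [0, 0, -0.3], [0, 0, 0]],
  [85, [0, 0, 0], [0, 0, 0]],
  [85, [0, 0, 0], [0, 0, 0]],
])

```text
clock: 3.7
eef_pos: [439.4, -320.6, 119.5]
tool_rot: [3.141, 0.002, 2.992]
force: [0.6, 0.5, -0.0]
width: 84.7
gripper_force: 0.0
```

Call:
send_rows([
  [85, [-0.03, -0.01, -0.32], [0, 0, 0]],
  [85, [0, 0, 0], [0, 0, 0]],
  [15, [0, 0, 0], [0, 0, 0]],
  [10, [0, 0, 0], [0, 0, 0]],
  [10, [0, 0, 0], [0, 0, 0]],
  [10, [0, 0, 0], [0, 0, 0]],
  [10, [0, 0, 0], [0, 0, 0]],
  [10, [0, 0, 0], [0, 0, 0]],
])

```text
clock: 4.7
eef_pos: [436.3, -322.1, 99.8]
tool_rot: [3.141, 0.0, 2.989]
force: [0.1, 1.5, 6.0]
width: 16.0
gripper_force: 59.4
```

Call:
send_rows([
  [10, [0, 0, 0.3], [0, 0, 0]],
  [10, [0, 0, 0.4], [0, 0, 0]],
  [10, [0, 0, 0.7], [0, 0, 0]],
  [10, [0, 0, 0.8], [0, 0, 0]],
  [10, [0, 0, 0.8], [0, 0, 0]],
  [10, [0.3, 0.3, 0.8], [0, 0, 0]],
  [10, [0.3, 0.8, 0.6], [0, 0, 1]],
  [10, [0.3, 0.8, 0.3], [0, 0, 1]],
])

```text
clock: 5.7
eef_pos: [490.9, -207.7, 383.1]
tool_rot: [-3.14, 0.003, -3.118]
force: [0.2, -0.4, -1.7]
width: 15.9
gripper_force: 58.8
```

Call:
send_rows([
  [10, [0.3, 0.8, 0.3], [0, 0, 1]],
  [10, [0.3, 0.8, 0], [0, 0, 1]],
  [10, [0.3, 0.8, 0], [0, 0, 1]],
  [10, [0.3, 0.8, 0], [0, 0, 1]],
  [10, [0.3, 0.8, 0], [0, 0, 1]],
  [10, [0.2, 0.8, 0], [0, 0, 1]],
  [10, [0.2, 0.8, 0], [0, 0, 1]],
  [10, [0.2, 0.8, 0], [0, 0, 1]],
])

```text
clock: 6.7
eef_pos: [616.1, 176.9, 398.5]
tool_rot: [3.141, -0.001, -2.419]
force: [0.8, -0.8, -0.9]
width: 16.5
gripper_force: 58.8
```

Call:
send_rows([
  [10, [0, 0.8, 0], [0, 0, 0.8]],
  [10, [0, 0.8, 0], [0, 0, 0]],
  [10, [0, 0.7, 0], [0, 0, 0]],
  [10, [0, 0.5, 0], [0, 0, 0]],
  [10, [0, 0, 0], [0, 0, 0]],
  [10, [0, 0, 0], [0, 0, 0]],
  [10, [0, 0, 0], [0, 0, 0]],
])

```text
clock: 7.58
eef_pos: [616.6, 341.9, 399.3]
tool_rot: [-3.141, -0.001, -2.354]
force: [-0.1, -0.2, -1.0]
width: 16.3
gripper_force: 58.8
```

Run:
```python
from h import *
d=grab('scene'); w=grab('wrist'); s=sensors.read_state(); e=s['eef_pos'];print(s['clock'],s['qpos'].round(2),e,s['tool_rot'],s['width'])
u,v=proj(d,e-[0,0,60]); print(u,v)
u,v=int(u),int(v)
a=cv2.resize(d['img'][v-37:v+38,u-37:u+38,::-1],(400,400),interpolation=cv2.INTER_CUBIC)
u,v=map(int,proj(w,e-[0,0,60])); print(u,v)
b=cv2.resize(w['img'][max(v-90,0):v+90,u-90:u+90,::-1],(400,400),interpolation=cv2.INTER_CUBIC)
cv2.imwrite('pics/bev.png',cv2.convertScaleAbs(np.hstack([a,b]),alpha=1.7))
```

```text
7.675 [-0.55  0.62  0.01  1.04 -0.01  1.49  1.82] [616.44188015 342.28962441 399.56783527] [-3.14108018e+00 -1.29764595e-05 -2.35329376e+00] 16.60783287265477
306.66192100156763 195.7659411236805
290 225
```

View pics/bev.png

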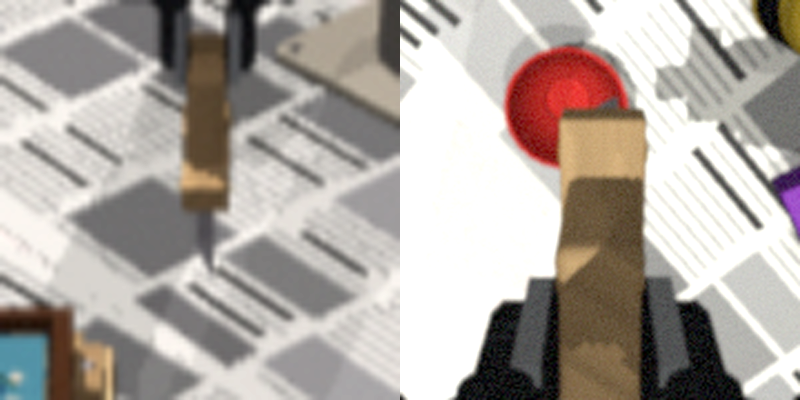

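Run:
```python
from h import *
d=load('scene'); s=sensors.read_state(); e=s['eef_pos']
u,v=306,196
a=cv2.resize(d['img'][v-8:v+22,u-15:u+15,::-1],(600,600),interpolation=cv2.INTER_NEAREST)
cv2.imwrite('pics/bev2.png',cv2.convertScaleAbs(a,alpha=1.7))
# predicted columns of blade edges if back faces frame -x
g=e+np.array([0,0,-42]); X=np.array([np.cos(np.radians(-43)),np.sin(np.radians(-43)),0]); 
for z in(0,-24,-40): print(z,[np.round((np.array(proj(d,g+X*x+[0,0,z]))-[u-15,v-8]+.5)*20).tolist() for x in(-4,-2.5,2.5,4)])
```

```text
0 [[358.0, 46.0], [346.0, 46.0], [306.0, 46.0], [294.0, 46.0]]
-24 [[354.0, 205.0], [342.0, 205.0], [302.0, 204.0], [290.0, 204.0]]
-40 [[351.0, 308.0], [340.0, 308.0], [300.0, 308.0], [288.0, 308.0]]
```

View pics/bev2.png

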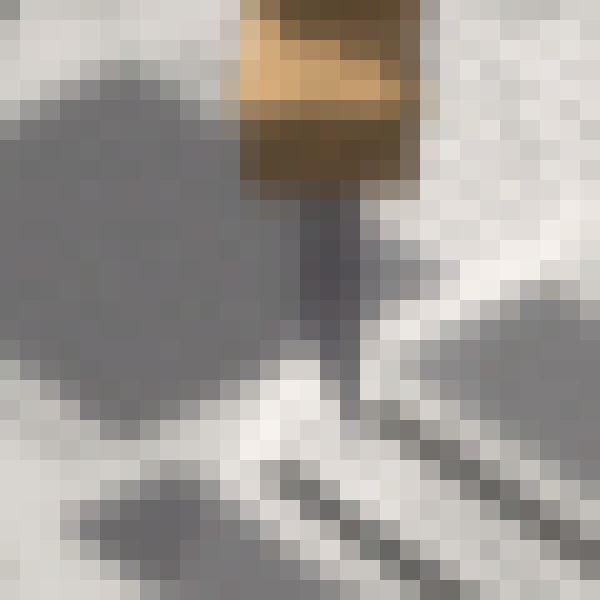

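The tip sits under the right edge of the blade, at (350,390) in the crop, with the bevel on the left. Image right is the frame's −x, so the flat back already faces the narrow side and no half turn is needed.

Call:
send_rows([
  [10, [-0.2, -0.6, 0], [0, 0, 0.36]],
  [10, [-0.2, -0.8, 0], [0, 0, 0]],
  [10, [-0.2, -0.8, -0.4], [0, 0, 0]],
  [10, [-0.26, -0.7, -0.8], [0, 0, 0]],
  [10, [-0.2, -0.37, -0.8], [0, 0, 0]],
  [10, [0, 0, -0.8], [0, 0, 0]],
  [10, [0, 0, -0.7], [0, 0, 0]],
  [10, [0, 0, -0.32], [0, 0, 0]],
])

```text
clock: 8.68
eef_pos: [551.9, 148.3, 170.4]
tool_rot: [3.14, -0.003, -2.321]
force: [-0.0, -1.4, -1.8]
width: 16.4
gripper_force: 58.8
```

Call:
send_rows([
  [10, [0, 0, 0], [0, 0, 0]],
  [10, [0, 0, 0], [0, 0, 0]],
  [10, [0, 0, 0], [0, 0, 0]],
])

```text
clock: 9.05
eef_pos: [554.2, 149.6, 173.8]
tool_rot: [-3.14, 0.002, -2.32]
force: [1.0, 0.0, -0.3]
width: 16.4
gripper_force: 58.8
```

```bash
cat >> h.py <<'E'
C=np.array([609.8,93.05]); A=np.radians(-42.96); R=np.array([[np.cos(A),-np.sin(A)],[np.sin(A),np.cos(A)]])
def st():
    s=sensors.read_state(); e=s['eef_pos']; r=s['tool_rot']
    print('t',s['clock'],'tcp',e.round(2),'frame xy',(R.T@(e[:2]-C)).round(2),'yawerr',round(np.degrees(r[2]+np.radians(132.9)),2),'rp',np.degrees(r[:2]).round(2),'force frame',(R.T@s['force'][:2]).round(1),s['force'].round(1),s['torque'].round(2),'w',s['width'])
    return s
E
python3 - <<'E'
from h import *
s=st(); d=grab('scene'); e=s['eef_pos']; 
u,v=map(int,proj(d,e-[0,0,70]))
a=cv2.resize(d['img'][v-30:v+30,u-40:u+40,::-1],(800,600),interpolation=cv2.INTER_CUBIC)
cv2.imwrite('pics/hov.png',cv2.convertScaleAbs(a,alpha=1.7)); print(u-40,v-30)
w=grab('wrist');P=cloud(w)
m=(np.hypot(P[...,0]-609,P[...,1]-93)<140)&(P[...,2]>61)&(P[...,2]<67)
r=P[m];print(len(r),r[:,2].mean(),cv2.minAreaRect(r[:,:2].astype(np.float32)))
# back edge px
for z in(0,-40): print([np.round((np.array(proj(d,[*(e[:2]+R@[x,-30]),e[2]-40+z]))-[u-40,v-30]+.5)*10).tolist() for x in(-4,4)])
for y in (-83,0,83): print('rim',np.round((np.array(proj(d,[*(C+R@[-83,y]),64]))-[u-40,v-30]+.5)*10))
E
```

```text
t 9.05 tcp [554.15 149.58 173.79] frame xy [-79.25   3.45] yawerr -0.05 rp [-1.7992e+02  1.3000e-01] force frame [0.7 0.7] [ 1.   0.  -0.3] [-0.04 -0.06 -0.01] w 16.358665378377452
236 194
10928 64.132345590718 ((610.3334350585938, 92.80815124511719), (190.1815643310547, 190.96527099609375), 47.08274459838867)
[[421.0, 173.0], [396.0, 173.0]]
[[424.0, 274.0], [398.0, 274.0]]
rim [429. 241.]
rim [422. 400.]
rim [415. 574.]
```

View pics/hov.png

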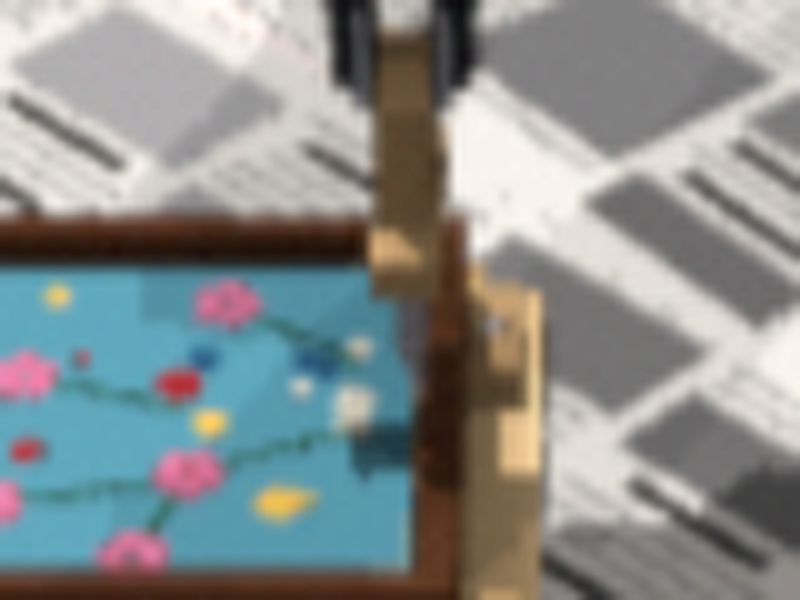

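The blade hovers above the narrow gap at about (415,370), by the −x wall's inner edge at (422,400). Next I'll bring the tip just inside the rim, then feel for the wall.

Call:
send_rows([
  [10, [-0.02, -0.06, 0], [0, 0, 0]],
  [10, [0, 0, -0.2], [0, 0, 0]],
  [10, [0, 0, -0.2], [0, 0, 0]],
  [10, [0, 0, -0.1], [0, 0, 0]],
  [10, [0, 0, -0.06], [0, 0, 0]],
  [10, [0, 0, 0], [0, 0, 0]],
])

```text
clock: 9.9
eef_pos: [554.0, 145.2, 142.9]
tool_rot: [-3.138, 0.003, -2.321]
force: [-5.6, -3.9, 32.4]
width: 16.6
gripper_force: 63.9
```

```bash
python3 -c "
from h import *
st()"
```

```text
t 9.9 tcp [553.98 145.23 142.93] frame xy [-76.42   0.15] yawerr -0.08 rp [-179.81    0.19] force frame [-1.5 -6.6] [-5.6 -3.9 32.4] [-0.76  1.59  0.02] w 16.563062444065345
```

Call:
send_rows([
  [10, [0, 0, 0.12], [0, 0, 0]],
  [10, [0, 0, 0], [0, 0, 0]],
  [10, [0, 0, 0], [0, 0, 0]],
])

```text
clock: 10.28
eef_pos: [551.4, 145.8, 145.0]
tool_rot: [3.141, -0.001, -2.32]
force: [0.1, 0.4, -1.3]
width: 16.1
gripper_force: 59.3
```

Run:
```python
from h import *
s=st(); d=grab('scene'); e=s['eef_pos']; 
u,v=map(int,proj(d,[*(e[:2]+R@[0,30]),e[2]-60]))
a=cv2.resize(d['img'][v-20:v+28,u-32:u+32,::-1],(800,600),interpolation=cv2.INTER_CUBIC)
k=12.5
X=lambda P:np.round((np.array(proj(d,P))-[u-32,v-20]+.5)*k).tolist()
for y in(-30,30):
  for z in(0,-40): print('blade',y,z,[X([*(e[:2]+R@[x,y]),e[2]-40+z]) for x in(-4,4)])
for y in (-83,-30,0,30,83): print('rim in/out',X([*(C+R@[-83,y]),64]),X([*(C+R@[-95,y]),64]))
cv2.imwrite('pics/hov2.png',cv2.convertScaleAbs(a,alpha=2.2));
```

```text
t 10.275 tcp [551.42 145.83 145.04] frame xy [-78.7   -1.16] yawerr -0.02 rp [ 1.7995e+02 -8.0000e-02] force frame [-0.2  0.4] [ 0.1  0.4 -1.3] [-0.02  0.01  0.06] w 16.091648263138175
blade -30 0 [[439.0, 47.0], [408.0, 47.0]]
blade -30 -40 [[442.0, 170.0], [411.0, 170.0]]
blade 30 0 [[433.0, 195.0], [401.0, 195.0]]
blade 30 -40 [[436.0, 320.0], [404.0, 320.0]]
rim in/out [448.0, 51.0] [494.0, 51.0]
rim in/out [443.0, 176.0] [490.0, 176.0]
rim in/out [440.0, 250.0] [488.0, 250.0]
rim in/out [437.0, 326.0] [485.0, 327.0]
rim in/out [431.0, 467.0] [481.0, 467.0]
```

View pics/hov2.png

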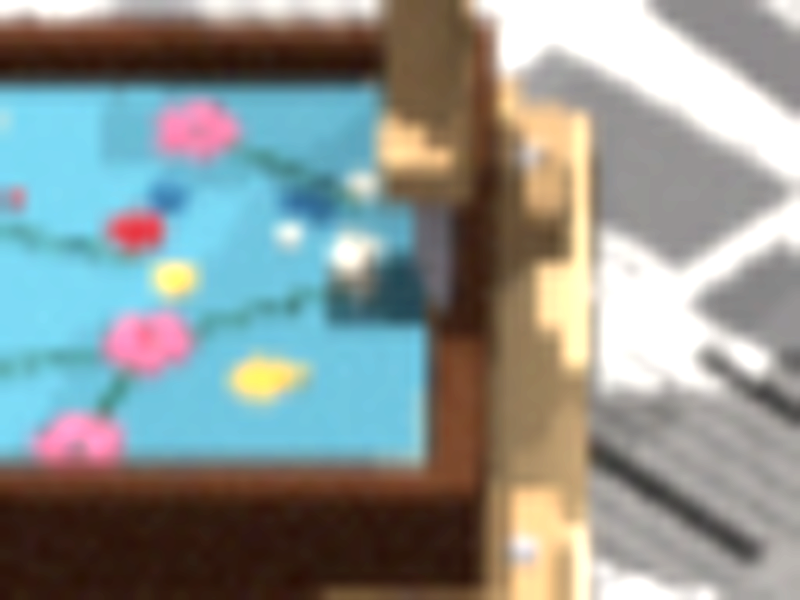

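The scene crop shows the blade back near column 452, where I expected the wall's inner edge at about 437. The blade therefore sits over the rim, possibly because the gauge is tilted or shifted in the grip. I'll measure the gauge itself with the wrist depth.

Run:
```python
from h import *
s=st(); w=grab('wrist');P=cloud(w); e=s['eef_pos']; I=w['img'].astype(int)
F=(P[...,:2]-C)@R; Z=P[...,2]
def show(n,m):
    print(n,m.sum(),'x',np.percentile(F[m][:,0],[1,50,99]).round(1),'y',np.percentile(F[m][:,1],[1,50,99]).round(1),'z',np.percentile(Z[m],[2,50,98]).round(1))
box=lambda x0,x1,y0,y1,z0,z1:(F[...,0]>x0)&(F[...,0]<x1)&(F[...,1]>y0)&(F[...,1]<y1)&(Z>z0)&(Z<z1)
show('handle top',box(-100,-60,-40,40,160,176))
show('stock top',box(-100,-60,15,50,112,126))
for y in(21,24,27,30,33,35): show(f'stock {y}',box(-100,-60,y-1.5,y+1.5,112,126))
# plane tilt of stock top and wall rim
m=box(-95,-66,23,36,112,126); A_=np.c_[F[m],np.ones(m.sum())]; print('slope stock x,y',np.linalg.lstsq(A_,Z[m],rcond=None)[0].round(3))
m=box(-86,-71,-20,20,160,176); A_=np.c_[F[m],np.ones(m.sum())]; print('slope handle',np.linalg.lstsq(A_,Z[m],rcond=None)[0].round(3))
for n,m in(('rim+x',box(80,97,-60,60,60,68)),('rim-x',box(-97,-80,50,90,60,68)),('rim+y',box(-50,50,80,97,60,68)),('rim-y',box(-50,50,-97,-80,60,68))): show(n,m)
blue=(I[...,2]-I[...,0]>20)&box(-90,90,-90,90,50,60); show('panel',blue)
```

```text
t 10.325 tcp [551.42 145.82 145.03] frame xy [-78.69  -1.17] yawerr -0.01 rp [ 1.7995e+02 -8.0000e-02] force frame [-0.8 -0.7] [-1.1  0.1 -1. ] [ 0.02 -0.04 -0.04] w 16.368946211421598
handle top 4264 x [-98.5 -78.6 -61.2] y [-21.8  -7.7  20. ] z [161.4 167.6 174.9]Traceback (most recent call last):
  File "<stdin>", line 8, in <module>
  File "<stdin>", line 5, in show
    return _quantile_unchecked(
        a, q, axis, out, overwrite_input, method, keepdims, weights)
    return _ureduce(a,
                    func=_quantile_ureduce_func,
    ...<5 lines>...
                    overwrite_input=overwrite_input,
                    method=method)
    r = func(a, **kwargs)
    result = _quantile(arr,
                       quantiles=q,
    ...<2 lines>...
                       out=out,
                       weights=wgt)
    slices_having_nans = np.isnan(arr[-1, ...])
                                  ~~~^^^^^^^^^
IndexError: index -1 is out of bounds for axis 0 with size 0
```

Run:
```python
from h import *
w=load('wrist');P=cloud(w); I=w['img'].astype(int)
F=(P[...,:2]-C)@R; Z=P[...,2]; br=I[...,0]-I[...,2]>12
def show(n,m):
    if m.sum()<4: print(n,m.sum());return
    print(n,m.sum(),'x',np.percentile(F[m][:,0],[1,50,99]).round(1),'y',np.percentile(F[m][:,1],[1,50,99]).round(1),'z',np.percentile(Z[m],[2,50,98]).round(1))
box=lambda x0,x1,y0,y1,z0,z1:(F[...,0]>x0)&(F[...,0]<x1)&(F[...,1]>y0)&(F[...,1]<y1)&(Z>z0)&(Z<z1)
def sl(n,m):
    if m.sum()>10: print(n,'slope',np.linalg.lstsq(np.c_[F[m],np.ones(m.sum())],Z[m],rcond=None)[0][:2].round(3))
show('handle top',br&box(-100,-60,-40,40,160,176))
sl('handle',br&box(-84,-73,-15,15,160,176))
for z in range(80,160,4): show(f'z{z}',br&box(-105,-55,-5,60,z,z+4))
for n,m in(('rim+x',box(80,97,-60,60,60,68)),('rim-x',box(-99,-80,40,90,60,68)),('rim+y',box(-50,50,80,99,60,68)),('rim-y',box(-50,50,-99,-80,60,68))): show(n,m)
show('panel',(I[...,2]-I[...,0]>20)&box(-90,90,-90,90,50,60))
```

```text
handle top 3449 x [-90.2 -78.6 -70.1] y [-21.9  -3.9  20.2] z [161.9 167.5 169.1]
handle slope [-0.036 -0.007]
z80 0
z84 0
z88 0
z92 0
z96 0
z100 0
z104 0
z108 0
z112 0
z116 7 x [-90.5 -90.4 -90.3] y [-2.7  0.6  4.9] z [118.9 119.5 120. ]
z120 12 x [-90.5 -90.4 -90.2] y [-4.9  1.2  6.5] z [120.  120.3 120.8]
z124 0
z128 0
z132 0
z136 0
z140 0
z144 0
z148 0
z152 0
z156 0
rim+x 3071 x [82.4 87.8 95.4] y [-58.9  -6.4  58.5] z [60.4 64.1 65.5]
rim-x 0
rim+y 671 x [-23.1  32.   49.5] y [81.8 84.5 94.2] z [60.2 64.  65.3]
rim-y 2850 x [-48.9  -0.   49. ] y [-95.  -89.4 -83.7] z [62.8 64.2 65.6]
panel 28033 x [-75.3   5.   69. ] y [-74.  -20.1  71.5] z [55.2 56.6 57.9]
```

Call:
send_rows([
  [10, [0, 0, 0.05], [0, 0, 0]],
  [10, [0, 0, 0], [-0.28, -0.3, 0]],
  [10, [0, 0, 0], [0, 0, 0]],
  [10, [0, 0, 0], [0, 0, 0]],
])

```text
clock: 10.88
eef_pos: [551.8, 146.2, 149.0]
tool_rot: [-3.106, -0.0, -2.319]
force: [0.2, -1.5, -0.5]
width: 16.4
gripper_force: 59.2
```

```bash
cat > m.py <<'E'
from h import *
s=st(); 
def meas(w):
    P=cloud(w); I=w['img'].astype(int)
    F=(P[...,:2]-C)@R; Z=P[...,2]; br=I[...,0]-I[...,2]>12
    box=lambda x0,x1,y0,y1,z0,z1:(F[...,0]>x0)&(F[...,0]<x1)&(F[...,1]>y0)&(F[...,1]<y1)&(Z>z0)&(Z<z1)
    def sl(n,m):
        c=np.linalg.lstsq(np.c_[F[m],np.ones(m.sum())],Z[m],rcond=None)[0]; r=abs(np.c_[F[m],np.ones(m.sum())]@c-Z[m])<2
        m2=np.zeros_like(m); m2[m]=r
        print(n,m.sum(),'slope',np.linalg.lstsq(np.c_[F[m2],np.ones(m2.sum())],Z[m2],rcond=None)[0][:2].round(4),'z',np.median(Z[m]).round(1))
    t=s['eef_pos'][2]+22
    sl('handle',br&box(-84,-73,-15,15,t-6,t+7))
    sl('panel',(I[...,2]-I[...,0]>20)&box(-70,60,-65,65,50,60))
    m=br&box(-100,-60,-12,12,t-4,t+6); print('handle x',np.percentile(F[m][:,0],[2,50,98]).round(1))
    m=br&box(-105,-55,-5,60,t-50,t-43)
    if m.sum()>3: print('stock edge',m.sum(),np.median(F[m],0).round(1),np.median(Z[m]))
    m=box(78,100,-50,50,60,68); print('rim+x',np.percentile(F[m][:,0],[1,99]).round(1))
    m=(I[...,2]-I[...,0]>20)&box(-90,90,-60,60,50,60); print('panel +x edge',np.percentile(F[m][:,0],[.5,99.5]).round(1))
meas(grab('wrist'))
E
python3 m.py; python3 - <<'E'
E
```

```text
t 10.875 tcp [551.8  146.21 149.03] frame xy [-78.67  -0.62] yawerr 0.02 rp [-1.7794e+02 -1.0000e-02] force frame [ 1.2 -0.9] [ 0.2 -1.5 -0.5] [ 0.03  0.01 -0.01] w 16.39092131517752
handle 1456 slope [ 0.0074 -0.0023] z 171.7
panel 19966 slope [0.     0.0005] z 56.6
handle x [-87.4 -79.4 -71.1]
stock edge 20 [-89.4   1.5] 123.4104932444231
rim+x [82.4 95.2]
panel +x edge [-76.8  69.7]
```

Call:
send_rows([
  [10, [0, 0, -0.05], [0, 0, 0]],
  [10, [0, 0, -0.04], [0, 0, 0]],
  [10, [0, 0, -0.04], [0, 0, 0]],
  [10, [0, 0, -0.04], [0, 0, 0]],
])

```text
clock: 11.42
eef_pos: [552.0, 145.8, 138.5]
tool_rot: [-3.106, -0.0, -2.32]
force: [0.1, -0.7, -2.0]
width: 16.5
gripper_force: 59.2
```

```bash
python3 m.py
```

```text
t 11.425 tcp [551.96 145.79 138.53] frame xy [-78.28  -0.82] yawerr -0.03 rp [-1.7795e+02 -1.0000e-02] force frame [ 0.6 -0.4] [ 0.1 -0.7 -2. ] [-0.01 -0.02 -0.01] w 16.51914775457337
handle 1457 slope [ 0.0014 -0.0038] z 161.2
panel 21380 slope [-0.0005  0.0006] z 56.6
handle x [-87.  -78.9 -70.6]
stock edge 20 [-89.   1.] 113.06996015727229
rim+x [82.4 95.3]
panel +x edge [-76.8  69.6]
```

Call:
send_rows([
  [10, [-0.006, 0.006, 0], [0, 0, 0]],
  [10, [-0.006, 0.006, 0], [0, 0, 0]],
  [10, [0, 0, 0], [0, 0, 0]],
])

```text
clock: 11.85
eef_pos: [551.5, 146.4, 138.9]
tool_rot: [-3.105, 0.0, -2.32]
force: [0.3, 0.0, -2.0]
width: 16.4
gripper_force: 59.1
```

```bash
python3 -c "
from h import *
st()"
```

```text
t 11.85 tcp [551.51 146.37 138.91] frame xy [-78.99  -0.71] yawerr -0.04 rp [-1.7792e+02  1.0000e-02] force frame [0.2 0.2] [ 0.3  0.  -2. ] [-0.21 -0.14 -0.03] w 16.370584125389477
```

Call:
send_rows([
  [10, [-0.008, 0.008, 0], [0, 0, 0]],
  [10, [0, 0, 0], [0, 0, 0]],
  [10, [0, 0, 0], [0, 0, 0]],
])

```text
clock: 12.22
eef_pos: [551.2, 146.7, 138.9]
tool_rot: [-3.105, 0.0, -2.32]
force: [1.6, -1.7, -1.3]
width: 16.3
gripper_force: 59.1
```

```bash
python3 -c "
from h import *
st()"
```

```text
t 12.225 tcp [551.2  146.65 138.91] frame xy [-79.41  -0.7 ] yawerr -0.05 rp [-1.779e+02  1.000e-02] force frame [ 2.3 -0.2] [ 1.6 -1.7 -1.3] [-0.6  -0.5  -0.06] w 16.279300805497193
```

Call:
send_rows([
  [10, [0.004, -0.004, 0], [0, 0, 0]],
  [10, [0, 0, -0.04], [0, 0, 0]],
  [10, [0, 0, -0.04], [0, 0, 0]],
  [10, [0, 0, -0.04], [0, 0, 0]],
  [10, [0, 0, 0], [0, 0, 0]],
])

```text
clock: 12.85
eef_pos: [551.3, 146.8, 131.3]
tool_rot: [-3.106, 0.0, -2.32]
force: [2.7, -1.8, -2.2]
width: 16.2
gripper_force: 59.0
```

```bash
python3 m.py
```

```text
t 12.85 tcp [551.3  146.83 131.34] frame xy [-79.46  -0.51] yawerr -0.03 rp [-1.7793e+02  1.0000e-02] force frame [3.3 0.5] [ 2.7 -1.8 -2.2] [-0.55 -0.87 -0.1 ] w 16.196459969518635
handle 1440 slope [-0.0009 -0.0023] z 154.1
panel 22629 slope [-0.0006  0.0006] z 56.6
handle x [-88.1 -80.1 -71.8]
stock edge 15 [-90.2   0.2] 105.11990582303164
rim+x [82.3 95.3]
panel +x edge [-76.7  69.7]
```

Call:
send_rows([
  [10, [0, 0, -0.04], [0, 0, 0]],
  [10, [0, 0, -0.04], [0, 0, 0]],
  [10, [0, 0, -0.04], [0, 0, 0]],
  [10, [0, 0, 0], [0, 0, 0]],
])

```text
clock: 13.4
eef_pos: [551.3, 146.7, 124.2]
tool_rot: [-3.105, 0.0, -2.32]
force: [3.0, -2.2, 0.7]
width: 15.9
gripper_force: 59.3
```

```bash
python3 m.py
```

```text
t 13.4 tcp [551.26 146.74 124.2 ] frame xy [-79.43  -0.6 ] yawerr -0.04 rp [-1.7793e+02  1.0000e-02] force frame [3.7 0.4] [ 3.  -2.2  0.7] [-0.64 -0.97 -0.08] w 15.888388073594706
handle 1429 slope [ 0.0091 -0.003 ] z 146.9
panel 23787 slope [-0.0003  0.0006] z 56.6
handle x [-88.1 -80.1 -71.8]
stock edge 13 [-90.2  -0.7] 97.89360249039962
rim+x [82.3 95.3]
panel +x edge [-74.3  72.4]
```

Smooth: the panel has moved about 2.7 mm and forces are only a few newtons. I'll continue down.

Call:
send_rows([
  [10, [0, 0, -0.04], [0, 0, 0]],
  [10, [0, 0, -0.04], [0, 0, 0]],
  [10, [0, 0, -0.04], [0, 0, 0]],
  [10, [0, 0, -0.04], [0, 0, 0]],
  [10, [0, 0, 0], [0, 0, 0]],
])

```text
clock: 14.08
eef_pos: [551.1, 146.5, 114.3]
tool_rot: [-3.106, -0.0, -2.32]
force: [4.3, -3.4, -1.2]
width: 16.1
gripper_force: 59.2
```

```bash
python3 m.py
```

```text
t 14.075 tcp [551.1  146.5  114.29] frame xy [-79.38  -0.89] yawerr -0.04 rp [-1.7794e+02 -2.0000e-02] force frame [5.5 0.4] [ 4.3 -3.4 -1.2] [-0.88 -1.14 -0.18] w 16.07906547007603
handle 1429 slope [ 0.0007 -0.0045] z 137.0
panel 25610 slope [-0.0004  0.0003] z 56.6
handle x [-88.1 -79.9 -71.8]
stock edge 7 [-90.1  -2.8] 87.84551205097097
rim+x [82.3 95.3]
panel +x edge [-71.7  74.5]
```

Call:
send_rows([
  [10, [0, 0, -0.05], [0, 0, 0]],
  [10, [0, 0, -0.05], [0, 0, 0]],
  [10, [0, 0, -0.04], [0, 0, 0]],
  [10, [0, 0, -0.02], [0, 0, 0]],
  [10, [0, 0, 0], [0, 0, 0]],
  [10, [0, 0, 0], [0, 0, 0]],
])

```text
clock: 14.88
eef_pos: [551.3, 146.4, 104.8]
tool_rot: [-3.105, -0.0, -2.32]
force: [4.6, -3.2, 0.5]
width: 16.5
gripper_force: 59.3
```

Call:
send_rows([
  [10, [0, 0, -0.015], [0, 0, 0]],
  [10, [0, 0, -0.015], [0, 0, 0]],
  [10, [0, 0, 0], [0, 0, 0]],
])

```text
clock: 15.25
eef_pos: [551.3, 146.3, 103.6]
tool_rot: [-3.105, -0.0, -2.321]
force: [2.6, -4.1, 4.2]
width: 16.3
gripper_force: 59.9
```

```bash
python3 m.py
```

```text
t 15.25 tcp [551.28 146.26 103.65] frame xy [-79.09  -0.94] yawerr -0.06 rp [-1.7791e+02 -1.0000e-02] force frame [ 4.7 -1.2] [ 2.6 -4.1  4.2] [-1.06 -0.86 -0.11] w 16.289497389048687
handle 1449 slope [0.0079 0.0022] z 126.4
panel 27571 slope [-0.0001  0.0003] z 56.6
handle x [-87.8 -79.8 -71.5]
stock edge 19 [-89.9   1.1] 77.23913185881779
rim+x [82.3 95.4]
panel +x edge [-71.8  74.7]
```

Call:
send_rows([
  [10, [0, 0, -0.012], [0, 0, 0]],
  [10, [0, 0, 0], [0, 0, 0]],
  [10, [0, 0, 0], [0, 0, 0]],
])

```text
clock: 15.68
eef_pos: [551.3, 146.2, 103.6]
tool_rot: [-3.105, 0.0, -2.321]
force: [1.6, -4.8, 10.2]
width: 16.4
gripper_force: 60.6
```

Seated (TCP z no longer drops and the force rises), so I'll release.

Call:
send_rows([
  [22, [0, 0, 0], [0, 0, 0]],
  [30, [0, 0, 0], [0, 0, 0]],
  [50, [0, 0, 0], [0, 0, 0]],
  [60, [0, 0, 0], [0, 0, 0]],
  [60, [0, 0, 0], [0, 0, 0]],
  [60, [0, 0, 0], [0, 0, 0]],
])

```text
clock: 16.42
eef_pos: [550.9, 146.9, 102.6]
tool_rot: [-3.106, -0.0, -2.32]
force: [-0.7, 0.2, 0.4]
width: 60.4
gripper_force: 0.0
```

```bash
python3 m.py
```

```text
t 16.425 tcp [550.94 146.86 102.59] frame xy [-79.75  -0.73] yawerr -0.03 rp [-1.7796e+02 -1.0000e-02] force frame [-0.7 -0.3] [-0.7  0.2  0.4] [ 0.05  0.06 -0.04] w 60.40649911155839
handle 1462 slope [-0.0029 -0.0008] z 126.3
panel 27812 slope [-0.0002  0.0005] z 56.6
handle x [-87.3 -79.1 -70.8]
stock edge 111 [-89.1  12.8] 78.15178394715034
rim+x [82.2 95.2]
panel +x edge [-71.4  74.8]
```

Call:
send_rows([
  [60, [0, 0, 0.2], [0, 0, 0]],
  [60, [0, 0, 0.5], [0, 0, 0]],
  [60, [0, 0, 0.8], [0, 0, 0]],
  [60, [0, 0, 0.8], [0, 0, 0]],
  [60, [0, 0, 0.5], [0, 0, 0]],
  [60, [0, 0, 0], [0, 0, 0]],
  [60, [0, 0, 0], [0, 0, 0]],
])

```text
clock: 17.35
eef_pos: [550.5, 146.6, 270.5]
tool_rot: [-3.106, -0.001, -2.32]
force: [0.4, -0.9, 0.3]
width: 59.9
gripper_force: 0.0
```

Run:
```python
from h import *
s=st(); w=grab('wrist');P=cloud(w); I=w['img'].astype(int); F=(P[...,:2]-C)@R; Z=P[...,2]
box=lambda x0,x1,y0,y1,z0,z1:(F[...,0]>x0)&(F[...,0]<x1)&(F[...,1]>y0)&(F[...,1]<y1)&(Z>z0)&(Z<z1)
for n,m in(('handle',box(-100,-60,-40,40,120,132)),('stock',box(-100,-60,-50,50,75,82)),('panel',(I[...,2]-I[...,0]>20)&box(-90,90,-90,90,50,60)),('rim',box(-100,100,-100,100,62,67))):
    print(n,m.sum(),np.median(Z[m]).round(1),cv2.minAreaRect(F[m].astype(np.float32)))
cv2.imwrite('pics/end.png',cv2.convertScaleAbs(cv2.resize(w['img'][...,::-1],(800,600)),alpha=1.6))
```

```text
t 17.35 tcp [550.45 146.64 270.51] frame xy [-79.95  -1.22] yawerr -0.03 rp [-1.7797e+02 -4.0000e-02] force frame [ 0.9 -0.4] [ 0.4 -0.9  0.3] [0.03 0.03 0.  ] w 59.88536927001814
handle 860 125.9 ((-78.7593002319336, -0.39023590087890625), (42.911155700683594, 17.147926330566406), 89.8475112915039)
stock 407 78.2 ((-78.76570129394531, 0.056430816650390625), (21.111379623413086, 70.80186462402344), 0.8598096370697021)
panel 13979 56.5 ((1.2325515747070312, 0.16106414794921875), (149.8998260498047, 149.0219268798828), 0.05011964216828346)
rim 6594 64.2 ((0.43962860107421875, -0.00263214111328125), (190.22900390625, 190.5005340576172), 89.95606231689453)
```

View pics/end.png

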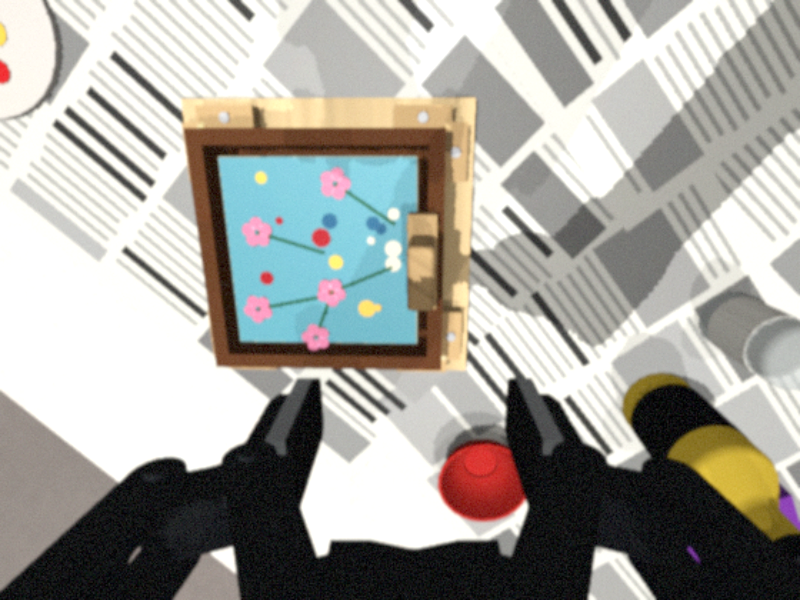

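The picture shows the gauge standing at mid-side of the −x wall, at about (423,262). The gaps on both sides now look even. Relative to the rim centre, the panel is off by 0.8 mm and the gauge sits at x = −79.2 mm, so I'm handing it in.

```bash
python3 -c "
from cell import ctrl
print(ctrl.finish_job())"
```

```text
the job is handed in; nothing more can be done
None
```

I handed the job in: the thin gauge stands upright at mid-side in the narrow gap with its stock on the rim, and the panel measured about 0.8 mm off centre in x; the verdict wasn't shown. On the first try the blade pressed the rim with about 32 N because the gauge sat tilted in the grip, so I lifted it, straightened it and inserted it with light force.

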